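Present the tall sample jar to the inspection camera

ROBOT

A 6-joint arm with a two-finger parallel gripper is mounted at the origin on the work surface. World frame = base frame: x ahead of the robot, y to its left, z up, the work surface at z = 0. Lengths are in mm, angles in rad, forces in N, time in s.
With the tool pointing down it reaches from about 325 to 875 mm from the base axis. Payload 4.4 kg.
Tool frame: the origin (TCP) lies at the very end of the fingers, on their centre line; the grasp point (between the pads) lies env.grasp_offset behind it (env.grasp_offset is the distance from the TCP to the grasp point, in mm); z points along the fingers, y is the line along which they close (so a half turn about z gives the same grasp; the last joint's range is limited). The gripper opens to 85 mm and grips with 20 to 120 N. Pads are 22 mm wide; open, the fingers measure 114 mm over their backs; the gripper's body (76 mm by 85 mm) begins 54 mm behind the grasp point. The pads swing forward as they close: fully open they stand 13 mm farther back than shut.
Start: joints at [-0.15, 0.207, 1.542, -0, 1.393, -0.15], TCP at [575.002, -0.012, 231.282] pointing down, gripper open.
Joint ranges: [-2.73, 2.73], [-0.86, 2.22], [0.23, 2.46], [-1.11, 4.25], [0.08, 2.63], [-2.82, 2.82]. Speed limits (rad/s): [2.79, 2.79, 3.14, 3.14, 3.14, 3.14].

INTERFACE

Orientations are given as a unit quaternion [x, y, z, w].
In Python, from cell import monitor, vision, job, env gives the robot as it stands.
- The arm moves only by the shell command python3 -m crank 'ROWS' [OPENING] [FORCE]. ROWS is JSON, a list that holds one entry, the list of rows, each a list of 6 numbers: the shift along the tool's x, y, z in cm, then the turn, a rotation vector about the tool's x, y, z in degrees. In form: [[[x, y, z, rx, ry, rz], ...]]. A call has 1 to 10 rows; each row shifts and turns the commanded pose from where the row before left it, along the tool's axes as they then stand; what a row does not reach is not made up. A row lasts 1/12 s, in which the tool goes at most 41.7 mm and 7.16 degrees, less where a joint would pass 70% of its speed; a pose out of reach is approached as far as the arm can. A call is refused whole if a number of a shift passes 4.17 or a number of a turn 7.16, either way. A call with a gripper value outside its range is refused whole. OPENING is the finger opening in cm, from 0 to 8.54, set as the call begins (- or left out, the last holds). The fingers move at their own pace and stop on an object; FORCE is the grip in N (left out, the last holds). Time passes only in rows, so rows that do not move let the fingers close. It gives the time, the measured TCP pose, the force, the opening and the grip force at its end, in the units of the state.
- monitor.read_state(): the state, without advancing time (a new reading comes with each control period).
- vision.capture(name): name is "scene" or "side" or "wrist"; returns a dict with "img" (400x640x3 uint8, red, green, blue), "range_z" (400x640 float32, mm along the optical axis (not along the pixel's ray), 0 where there is no reading), "K" (3x3 intrinsics, pixels), "k1" (the pictures are not rectified: a ray, as slopes to the right and down, at radius r is drawn at 1 + k1 r^2 times it, then the intrinsics apply), "rvec" (rotation vector, rad) and "tvec" (3), from world to camera coordinates, as OpenCV has them. Camera axes: x right, y down, z forward; pixel columns grow to the right and rows downward; lengths in mm; the calibration is good to about 2 mm. A picture is of the moment at which its call begins.
- job.finish_job(): hands the job in; it is judged then, once.
The state is a dict: "time_s": time; "qpos": joint angles; "qd": joint speeds; "joint_torque": joint torques, N m; "eef_pos": TCP position; "eef_rot": TCP orientation; "force": force on the tool from outside, world axes, zero at the start; "torque": the same for the moment, N m; "opening": finger opening in mm; "gripper_force": force on a finger pad.
Only numpy, scipy, OpenCV 4.12 (cv2) and the standard library are available. Lean on these libraries where they do the work, as an engineer would, in place of code of your own. Each camera call takes 0.05 s, during which the arm holds its last target. There are 200 camera calls.

TASK

Get the tall sample jar ready for its inspection picture: first close the camera box's hinged lid fully, then turn the jar carousel until the tall jar stands squarely in front of the camera box's window. Finish while still gripping the carousel firmly (its bar handle is made for that) and holding it still there (do not let go), and leave the other things on the bench where they are.

Things in the scene. Friction and masses are not known exactly. Their poses are not given: they have to be found in the camera images.
- station: the inspection station, fixed to the bench: a 280 x 420 x 12 mm plate. Origin at bench level; x points roughly away from the robot, y along the plate from turntable to camera box, z up. Turntable axis at x 0, y -100 mm. Grey camera box 130 x 130 mm, centred at x 0, y +115 mm, rim 102 mm above the bench; its window is in the wall facing the turntable
- turntable: white turntable, 250 mm across, with six capped jars (50 mm across) fixed on a 95 mm radius, 60 degrees apart: one tall (top 157 mm above the bench), five short (104 mm). Origin on its axis, 20 mm above the bench; z up; x points to the tall jar. Turns endlessly either way, light bearing friction (0.06 N m), stops soon when let go; inertia about 0.01 kg m2
- handle (a point): middle of the black bar handle on top of the turntable's central column, on the axis, 166 mm above the bench. The bar is 60 mm long, 14 mm thick and 32 mm high (150 to 182 mm above the bench), fixed to the turntable with its length along the line to the tall jar
- tall_jar (a point): centre of the top of the tall jar, 157 mm above the bench, 95 mm from the turntable's axis
- front_mark (a point): the point where tall_jar must come: straight in front of the window, 95 mm from the turntable's axis towards the camera box, 157 mm above the bench
- lid (a joint): angle of the camera box's lid in rad: 0 fully closed, about 0.9 to 1.4 as found (half to nearly upright). A stiff hinge (0.16 N m) keeps it where it is left; about 1 N at its free edge moves it
- lid_hinge (a point): middle of the lid's hinge line, on the camera box rim farther from the robot (station x +66 mm, y +115 mm), 105 mm above the bench; it runs along the station's y axis and the lid swings up and away from the robot
- lid_tab (a point): middle of the tab on the lid's free edge, 147 mm from the hinge line, at half thickness. The lid is a flat plate 134 x 134 x 6 mm; the tab is 50 mm wide, 6 mm thick, and reaches 157 mm from the hinge line. Closed, the tab is on the robot's side of the box, 105 mm above the bench
- wipe_tin: bystander: steel tin, 42 mm across, 28 mm high, on the station's plate; origin under its centre
- jar_cap: bystander: loose steel jar cap, 42 mm across, 14 mm high, on the station's plate; origin under its centre
- spare_jar: bystander: short jar on the bench, 56 mm across, 85 mm high; origin under its centre
- tape_roll: bystander: roll of brown tape, 90 mm across, 48 mm high; origin under its centre
- small_carton: bystander: carton 70 x 90 x 60 mm; origin under its centre
- brush: bystander: hand brush 140 mm long, lying on the bench; origin under its middle
- cup: bystander: white cup, 76 mm across, 90 mm high; origin under its centre

How it is judged:
By the outcome, as a careful person would: the job done as asked, in the order asked, and still so for the second after the job is handed in, while the arm keeps its last pose, push and grip.
It also fails if it takes over 72 s, if anything falls off the work surface, if the arm or the gripper's body presses on something with over 40 N, if the wrist force passes 120 N, or if a joint passes its speed limit or range.

## Working session

There is one attempt and no reset: what is moved stays moved. The work goes in short steps, Python scripts to look and compute and a shell command to move; the robot and the scene stay as the last step left them, time stands still between calls to the robot, and variables do not carry over. Pictures are saved under pics/ and viewed, at most 10 in all, crops included, and the job is handed in when it is done.

```bash
ls; mkdir -p pics; cat > h.py <<'E'
import numpy as np, cv2
from cell import monitor, vision, job, env
def cap(n,save=None):
    c=vision.capture(n)
    if save: cv2.imwrite('pics/'+save,c['img'][:,:,::-1])
    return c
def cloud(c):
    K=c['K'];z=c['range_z'].astype(float);h,w=z.shape
    u,v=np.meshgrid(np.arange(w),np.arange(h))
    xd=(u-K[0,2])/K[0,0];yd=(v-K[1,2])/K[1,1]
    x,y=xd.copy(),yd.copy()
    for _ in range(10):
        s=1+c['k1']*(x*x+y*y);x=xd/s;y=yd/s
    P=np.stack([x*z,y*z,z],-1)
    R=cv2.Rodrigues(np.array(c['rvec'],float))[0];t=np.array(c['tvec'],float).ravel()
    W=(P-t)@R
    W[z<=0]=np.nan
    return W
E
python3 - <<'E'
from h import *
print(env.grasp_offset, monitor.read_state())
for n in('scene','side'):
    c=cap(n,n+'0.png');W=cloud(c);np.savez(n+'0.npz',W=W,img=c['img'])
    print(n,c['K'].tolist(),c['k1'],c['rvec'],c['tvec'])
E
```

```text
pics
18.700000000000003 {'time_s': 0.0, 'qpos': array([-1.50493633e-01,  2.07490408e-01,  1.54297840e+00,  3.54621859e-05,
        1.39352302e+00, -1.50555092e-01]), 'qd': array([ 0.00049939, -0.00026677,  0.0008235 , -0.00020376, -0.00306233,
        0.00140121]), 'joint_torque': array([ 4.44781954e-04, -3.83034396e+01, -2.91594708e+01, -2.26178481e-04,
        1.06274080e-02,  5.83859855e-05]), 'eef_pos': array([5.74223770e+02, 1.21210240e-01, 2.30074218e+02]), 'eef_rot': array([ 7.07086769e-01,  7.07125775e-01, -6.97397914e-04, -9.76193713e-04]), 'force': array([-0.72590644,  0.77404215,  0.40244891]), 'torque': array([0.01347544, 0.00395247, 0.03165907]), 'gripper_force': 0.0, 'opening': 85.54626525798105}
scene [[372.5820536022929, 0.0, 323.2349849117882], [0.0, 372.5820536022929, 193.81972269131063], [0.0, 0.0, 1.0]] -0.004483511058269399 [ 2.44173775  0.66565562 -0.20149562] [-501.59482638 -159.93481753 1450.56936711]
side [[422.903424839597, 0.0, 318.05381855826926], [0.0, 422.903424839597, 194.57060702155857], [0.0, 0.0, 1.0]] 0.0125285851367174 [ 2.10348268 -0.5026146   0.23811217] [-506.1961383   262.91267666 1140.89364363]
```

View pics/scene0.png

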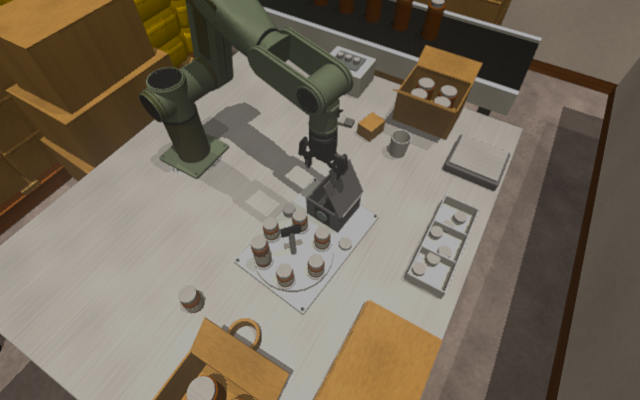

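View pics/side0.png

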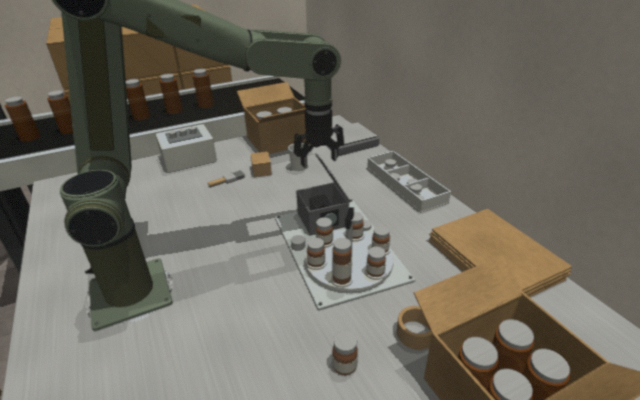

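Scene: tall jar at (261,245), handle at (291,231), camera box at (333,205) with its lid up (347,185). Cap at (345,243) and tin at (289,211). The side view agrees.

```bash
python3 - <<'E'
from h import *
for n,px in(('scene',dict(tall=(261,238),hand=(291,230),c1=(238,262),c2=(302,308),c3=(375,215))),('side',dict(tall=(343,240),hand=(350,213),c2=(408,279),c1=(321,303)))):
    d=np.load(n+'0.npz');W=d['W'];img=d['img'].astype(int)
    for k,(u,v) in px.items(): print(n,k,np.nanmedian(W[v-1:v+2,u-1:u+2].reshape(-1,3),0).round(1))
    m=(W[...,0]>350)&(W[...,0]<850)&(W[...,1]>-400)&(W[...,1]<250)
    z=W[...,2]
    p=W[m&(z>8)&(z<16)]
    if len(p)>50: print('plate',len(p),cv2.minAreaRect(p[:,:2].astype(np.float32)),np.median(p[:,2]))
    dark=img.sum(-1)<120
    q=W[m&(z>150)&(z<190)&dark]; q=q[np.hypot(*(q[:,:2]-np.nanmedian(W[px['hand'][1],px['hand'][0]][:2].reshape(1,2),0)).T)<60]
    print('handle pts',len(q),q.mean(0).round(1),cv2.minAreaRect(q[:,:2].astype(np.float32)))
    hh=q[q[:,2]>176]
    if len(hh)>3: print('top',len(hh),hh.mean(0).round(1),cv2.minAreaRect(hh[:,:2].astype(np.float32)))
    t=W[px['tall'][1],px['tall'][0]]
    q=W[m&(z>149)&(z<165)];q=q[np.hypot(*(q[:,:2]-t[:2]).T)<45]
    print('tall',len(q),q.mean(0).round(1),cv2.minEnclosingCircle(q[:,:2].astype(np.float32)))
    # short jar tops
    q=(m&(z>98)&(z<109)).astype(np.uint8);nn,l,s,cc=cv2.connectedComponentsWithStats(q)
    for i in range(1,nn):
        if s[i,4]>25: w=W[l==i];print('  comp',cc[i].round(),s[i,4],w.mean(0).round(1))
E
```

```text
scene tall [ 512.4 -235.   157.6]
scene hand [ 578.1 -178.9  179.1]
scene c1 [ 437.2 -286.1   12.7]
scene c2 [ 688.7 -306.9   14.9]
scene c3 [733.1  89.1  15.3]
plate 2893 ((590.7176513671875, -49.87652587890625), (537.0408325195312, 428.4739685058594), 89.83760070800781) 12.631948248736588
handle pts 0 [nan nan nan] ((0.0, 0.0), (0.0, 0.0), 0.0)
tall 189 [ 513.9 -248.6  157.2] ((512.7383422851562, -247.1622772216797), 22.958106994628906)
  comp [329. 199.] 217 [592.6  11.9 103.3]
  comp [299. 215.] 137 [544.  -86.  104.6]
  comp [270. 223.] 146 [ 481.9 -159.   104.4]
  comp [322. 232.] 151 [ 637.5 -104.6  104.4]
  comp [262. 256.] 35 [ 526.6 -259.8  104. ]
  comp [316. 261.] 169 [ 668.8 -194.3  104.3]
  comp [284. 270.] 182 [ 606.6 -265.8  104.5]
side tall [ 520.1 -241.8  157. ]
side hand [ 574.8 -176.9  181.2]
side c2 [ 681.3 -312.7   13. ]
side c1 [ 434.8 -282.6   14.6]
plate 2651 ((657.4114379882812, -113.40274047851562), (427.0736999511719, 443.2738037109375), 81.86968231201172) 11.463436568255574
handle pts 79 [ 563.7 -189.5  175.7] ((569.556640625, -181.7122802734375), (54.27152633666992, 13.664952278137207), 50.74630355834961)
top 50 [ 568.4 -184.3  180.8] ((571.0420532226562, -181.66944885253906), (52.101226806640625, 11.73410701751709), 49.601524353027344)
tall 187 [ 510.9 -251.8  155.9] ((512.802734375, -249.65904235839844), 22.60224723815918)
  comp [323. 197.] 272 [599.7  31.8 101.2]
  comp [358. 217.] 84 [ 640.2 -111.2  103. ]
  comp [324. 222.] 125 [541.9 -90.  103.2]
  comp [382. 230.] 142 [ 666.3 -196.8  103.1]
  comp [316. 243.] 153 [ 480.1 -161.2  103.1]
  comp [377. 252.] 169 [ 604.6 -268.9  103.1]
  comp [342. 264.] 71 [ 503.8 -264.6  103.4]<stdin>:11: RuntimeWarning: Mean of empty slice.
  ret = um.true_divide(
```

```bash
python3 - <<'E'
from h import *
from scipy.optimize import differential_evolution as DE
for n in('scene','side'):
    W=np.load(n+'0.npz')['W'].reshape(-1,3);W=W[~np.isnan(W[:,0])]
    m=(abs(W[:,0]-590)<230)&(abs(W[:,1]+80)<300);W=W[m]
    b=np.median(W[abs(W[:,2])<5,2]);z=W[:,2]-b
    P=W[(z>8)&(z<16)][:,:2];B=W[abs(z)<4][:,:2]
    def d(Q,p):
        c,s=np.cos(p[2]),np.sin(p[2]);q=(Q-p[:2])@np.array([[c,-s],[s,c]])
        return np.minimum(140-abs(q[:,0]),210-abs(q[:,1]))
    f=lambda p:np.tanh(-d(P,p)/3).clip(0).sum()+np.tanh(d(B,p)/3).clip(0).sum()
    # limit P near plate
    P=P[d(P,(584,-80,-.11))>-25]
    r=DE(f,[(560,610),(-110,-50),(-.2,0)],seed=0,tol=1e-8);x=r.x
    s=np.array([np.cos(x[2]),np.sin(x[2])]);t=np.array([-s[1],s[0]])
    C=x[:2]; ax=C-100*t
    print(n,b,len(P),len(B),x.round(4),np.degrees(x[2]),r.fun,'axis',ax.round(1))
    # lid
    o=C+115*t; q=W[:,:2]-o; a=q@s;bb=q@t;zz=W[:,2]
    k=(abs(bb)<70)&(a<75)&(a>-110)&(zz>113)&(zz<250)
    L=np.c_[66-a[k],zz[k]-105,bb[k]]
    th=np.degrees(np.arctan2(L[:,1],L[:,0]));rr=np.hypot(L[:,0],L[:,1])
    print('lid',len(L),np.histogram(th,np.arange(0,120,5)),np.percentile(rr,[5,50,95,99]))
    kk=(zz>98)&(zz<108)&(abs(a)<85)&(abs(bb)<85)
    print('rim a',np.percentile(a[kk],[1,99]),'b',np.percentile(bb[kk],[1,99]))
    for name,aa in(('tin/cap',0),):
        kk=(zz>20)&(zz<45)&(d(W[:,:2],x)>5)
E
```

```text
scene 0.8106708411231434 2935 11122 [ 5.827618e+02 -9.509490e+01 -1.082000e-01] -6.196566036132964 12.722725716871214 axis [ 572.  -194.5]
lid 1002 (array([  0,   0,   0,   0,   0,   0,   0,   0,   0,   6,   0,   1, 350,
       406, 113,  56,  20,  22,  12,  10,   3,   1,   1]), array([  0,   5,  10,  15,  20,  25,  30,  35,  40,  45,  50,  55,  60,
        65,  70,  75,  80,  85,  90,  95, 100, 105, 110, 115])) [ 15.0644546   69.60645493 132.96901675 154.20968649]
rim a [-64.90735494  73.91740225] b [-47.29745379  80.28896153]
side -0.3960620789960065 2567 9958 [ 5.840108e+02 -9.637200e+01 -1.079000e-01] -6.181147390102648 65.48790336314138 axis [ 573.2 -195.8]
lid 172 (array([  0,   0,   0,   0,   0,   0,   0,   0,   0,   7,   1,  18, 128,
         6,   9,   3,   0,   0,   0,   0,   0,   0,   0]), array([  0,   5,  10,  15,  20,  25,  30,  35,  40,  45,  50,  55,  60,
        65,  70,  75,  80,  85,  90,  95, 100, 105, 110, 115])) [ 20.20674584 112.09747698 155.18337447 194.11135894]
rim a [-65.75747281  66.04530483] b [-48.77081787  84.32804115]
```

Station yaw is -6.2°, axis about (574.5,-178), tall jar heading about -131°, so the turn needed is about -145°. The lid is at about 63°. I'll raise, close the fingers, and go behind the lid.

```bash
python3 -m crank '[[[0,0,-3,0,0,0],[0,0,-3,0,0,0],[1,2,0,0,0,0],[1,2.3,0,0,0,0],[1.1,2,0,0,0,0],[0,0,0,0,0,0],[0,0,0,0,0,0]]]' 0 40; python3 - <<'E'
from h import *
print(monitor.read_state()['opening'])
c=cap('side','s1.png');cap('scene','c1.png')
import cv2
a=cv2.imread('pics/s1.png')[90:300,220:440];b=cv2.imread('pics/c1.png')[120:330,220:430]
cv2.imwrite('pics/m1.png',cv2.resize(np.hstack([a,b]),None,fx=1.8,fy=1.8))
E
```

```text
time_s: 0.68
eef_pos: [637.9, 31.4, 289.9]
eef_rot: [0.707, 0.707, -0.001, -0.001]
force: [-0.3, -0.0, -0.5]
opening: 0.8
gripper_force: 0.0
0.7898436712128228
```

View pics/m1.png

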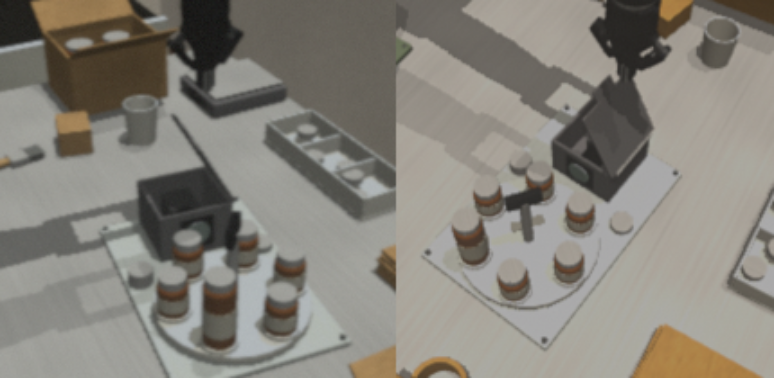

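The closed fingers (side crop (205,80)) are above and behind the upright lid. The lid leans over the box as computed. I'll sweep it now.

```bash
python3 -m crank '[[[0,0,2.5,0,0,0],[0,0,2.5,0,0,0],[0,0,2,0,0,0],[0.1,-1.5,0,0,0,0],[0.1,-1.5,1.2,0,0,0],[0.1,-1.5,1.3,0,0,0],[0.1,-1,1.3,0,0,0],[0.1,-1,1.4,0,0,0],[0.1,-1,1.7,0,0,0]]]'; python3 -m crank '[[[0.1,-0.6,1.4,0,0,0],[0.1,-0.5,1.4,0,0,0],[0.1,-0.4,1.2,0,0,0],[0.1,0,0.6,0,0,0],[0,0,0.4,0,0,0],[0,0,0,0,0,0]]]'
```

```text
time_s: 1.53
eef_pos: [562.6, 36.5, 153.3]
eef_rot: [0.707, 0.707, 0.001, 0.001]
force: [1.8, -0.1, 1.1]
opening: 0.2
gripper_force: 0.6
time_s: 2.03
eef_pos: [545.9, 40.0, 108.0]
eef_rot: [0.707, 0.707, -0.003, -0.001]
force: [-18.2, -2.0, 33.7]
opening: 0.3
gripper_force: 16.8
```

```bash
python3 -m crank '[[[0,0,0,0,0,0],[0,0,-0.1,0,0,0],[0,0,0,0,0,0]]]'; python3 -m crank '[[[0,0,-2,0,0,0],[0,0,-3,0,0,0],[0,0,-3,0,0,0],[0,0,-3,0,0,0],[0,0,0,0,0,0]]]'; python3 - <<'E'
from h import *
for n in('scene','side'):
    c=cap(n,n+'2.png');W=cloud(c).reshape(-1,3)
    yaw=-.108;s=np.array([np.cos(yaw),np.sin(yaw)]);t=np.array([-s[1],s[0]])
    o=np.array([574.5,-178])+215*t;q=W[:,:2]-o;a=q@s;b=q@t;z=W[:,2]
    k=(abs(b)<62)&(a<60)&(a>-95)&(z>60)&(z<140)
    A=np.c_[a[k],b[k],np.ones(k.sum())];
    sel=abs(z[k]-108)<15
    print(n,k.sum(),np.linalg.lstsq(A[sel],z[k][sel],rcond=None)[0],np.percentile(a[k],[1,99]),np.percentile(z[k],[2,50,98]))
a=cv2.imread('pics/side2.png')[90:300,220:440];b=cv2.imread('pics/scene2.png')[120:330,220:430]
cv2.imwrite('pics/m2.png',cv2.resize(np.hstack([a,b]),None,fx=1.8,fy=1.8))
E
```

```text
time_s: 2.28
eef_pos: [545.8, 40.0, 108.1]
eef_rot: [0.707, 0.707, -0.002, -0.001]
force: [-15.6, -1.3, 27.9]
opening: 0.1
gripper_force: 13.9
time_s: 2.7
eef_pos: [552.0, 40.3, 221.3]
eef_rot: [0.707, 0.707, 0.004, 0.005]
force: [1.3, 0.2, 0.0]
opening: -0.3
gripper_force: 0.0
scene 1408 [-1.48826265e-03  1.19917981e-02  1.09286271e+02] [-86.94430153  58.94797314] [ 73.9042193  109.31285202 113.27767967]
side 1138 [4.06567866e-03 1.09274413e-02 1.07677179e+02] [-88.07528561  58.28295563] [ 65.24840437 107.56839107 110.91396194]
```

View pics/m2.png

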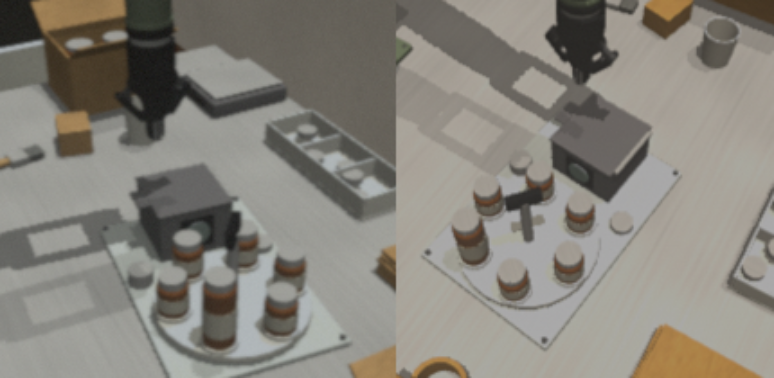

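Lid closed flat (slope < 0.01 rad). Now to the handle.

```bash
python3 -m crank '[[[-1.6,0.25,0,0,0,0],[-3.4,0.4,0,0,0,0],[-3.6,0.4,0,0,0,0],[-3.6,0.4,0,0,0,0],[-3.6,0.4,0,0,0,0],[-3.4,0.3,0,0,0,0],[-2.6,0.1,0,0,0,0],[0,0,0,0,0,0]]]' 6 40; python3 -m crank '[[[0,0,0,0,0,6.9],[0,0,0,0,0,6.9],[0,0,0,0,0,6.9],[0,0,0,0,0,6.9],[0,0,0,0,0,6.9],[0,0,0,0,0,6.8],[0,0,0,0,0,0],[0,0,0,0,0,0]]]'; python3 - <<'E'
from h import *
from scipy.spatial.transform import Rotation as R
s=monitor.read_state();M=R.from_quat(s['eef_rot']).as_matrix();print(s['eef_pos'],s['qpos'][-1],np.degrees(np.arctan2(M[1,1],M[0,1])),M[:,2],s['opening'])
c=cap('wrist','w3.png');W=cloud(c);z=W[...,2]
k=(z>172)&(z<190)&(c['img'].sum(-1)<200)&(np.hypot(W[...,0]-574,W[...,1]+178)<45)
p=W[k];print(len(p),p.mean(0) if len(p) else 0,cv2.minAreaRect(p[:,:2].astype(np.float32)))
k=(z>152)&(z<163)&(np.hypot(W[...,0]-513,W[...,1]+248)<35)
p=W[k];print(len(p),cv2.minEnclosingCircle(p[:,:2].astype(np.float32)))
E
```

```text
time_s: 3.47
eef_pos: [568.9, -182.0, 211.0]
eef_rot: [0.709, 0.705, -0.002, -0.001]
force: [0.6, 0.3, -0.4]
opening: 60.0
gripper_force: 0.0
time_s: 4.13
eef_pos: [569.4, -176.2, 211.7]
eef_rot: [0.91, 0.414, -0.001, -0.001]
force: [-0.8, 0.0, 0.0]
opening: 59.5
gripper_force: 0.0
[ 569.41913935 -176.20571902  211.70311238] 0.2723536298950987 -41.120125851303335 [-0.00276258  0.00146689 -0.99999511] 59.489445829006755
2437 [ 575.04287636 -174.02665299  179.83893844] ((573.397216796875, -175.71554565429688), (59.49494934082031, 13.738646507263184), 49.75412368774414)
2408 ((511.4561462402344, -247.61734008789062), 22.55934715270996)
```

View pics/w3.png

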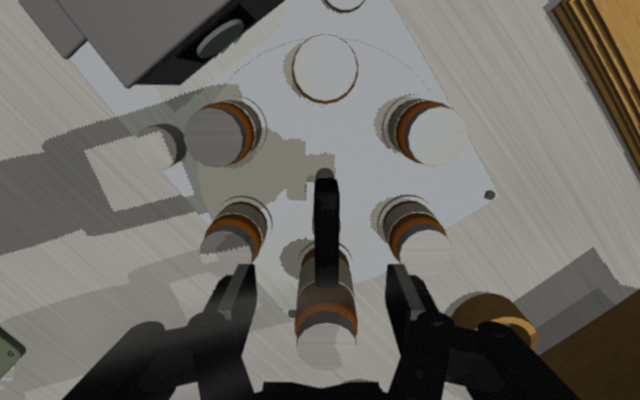

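The wrist view shows the bar at (327,225) between the open fingers, aligned with the pads, with the tall jar below it at (327,345).

```bash
python3 -m crank '[[[0.24,0.4,0,0,0,0],[0,0,2,0,0,0],[0,0,2,0,0,0],[0,0,1.5,0,0,0],[0,0,0.4,0,0,0],[0,0,0,0,0,0]]]'; python3 -m crank '[[[0,0,0,0,0,0],[0,0,0,0,0,0],[0,0,0,0,0,0],[0,0,0,0,0,0],[0,0,0,0,0,0],[0,0,0,0,0,0]]]' 0 50
```

```text
time_s: 4.68
eef_pos: [574.0, -177.3, 152.4]
eef_rot: [0.911, 0.413, -0.001, -0.001]
force: [-0.3, 0.1, 0.3]
opening: 60.3
gripper_force: 0.0
time_s: 5.18
eef_pos: [573.8, -176.2, 155.9]
eef_rot: [0.911, 0.413, -0.001, -0.002]
force: [-6.8, 3.8, 7.3]
opening: 13.8
gripper_force: 48.7
```

```bash
python3 -m crank '[[[0,0,0,0,0,2],[0,0,0,0,0,4],[0,0,0,0,0,5],[0,0,0,0,0,5],[0,0,0,0,0,5],[0,0,0,0,0,5],[0,0,0,0,0,5],[0,0,0,0,0,5],[0,0,0,0,0,5],[0,0,0,0,0,5]]]';python3 -m crank '[[[0,0,0,0,0,5],[0,0,0,0,0,5],[0,0,0,0,0,5],[0,0,0,0,0,5],[0,0,0,0,0,4],[0,0,0,0,0,2],[0,0,0,0,0,0],[0,0,0,0,0,0],[0,0,0,0,0,0]]]'; python3 - <<'E'
from h import *
from scipy.spatial.transform import Rotation as R
s=monitor.read_state();M=R.from_quat(s['eef_rot']).as_matrix();print(s['qpos'][-1],np.degrees(np.arctan2(M[1,1],M[0,1])),s['torque'])
for n in('scene','side'):
    W=cloud(cap(n));z=W[...,2]
    k=(z>148)&(z<163)&(abs(np.hypot(W[...,0]-574,W[...,1]+177)-95)<28)&(W[...,0]<560)
    p=W[k];p=p[np.hypot(*(p[:,:2]-np.median(p[:,:2],0)).T)<35];c,r=cv2.minEnclosingCircle(p[:,:2].astype(np.float32));print(len(p),c,r,np.degrees(np.arctan2(c[1]+177,c[0]-574)))
E
```

```text
time_s: 6.02
eef_pos: [573.8, -176.3, 155.9]
eef_rot: [1.0, 0.022, -0.001, -0.001]
force: [-5.9, 5.6, 7.5]
opening: 14.0
gripper_force: 48.8
time_s: 6.77
eef_pos: [573.8, -176.4, 155.9]
eef_rot: [0.979, -0.202, -0.002, -0.001]
force: [-6.2, 5.2, 7.5]
opening: 13.9
gripper_force: 48.7
1.5338554369258754 -113.28046472130428 [ 0.8018977   1.04428241 -0.04848499]
86 (487.0248107910156, -141.3499755859375) 22.318456649780273 157.71189963635274
170 (486.11676025390625, -140.35977172851562) 23.251739501953125 157.36779731821906
```

```bash
python3 -m crank '[[[0,0,0,0,0,0],[0,0,0,0,0,0],[0,0,0,0,0,0],[0,0,-0.5,0,0,0],[0,0,-2,0,0,0],[0,0,-2.5,0,0,0],[0,0,-1,0,0,0],[0,0,0,0,0,0]]]' 6 50
python3 -m crank '[[[0,0,0,0,0,-7],[0,0,0,0,0,-7],[0,0,0,0,0,-7],[0,0,0,0,0,-7],[0,0,0,0,0,-7],[0,0,0,0,0,-7],[0,0,0,0,0,-7],[0,0,0,0,0,-7],[0,0,0,0,0,-7],[0,0,0,0,0,-7]]]'
python3 -m crank '[[[0,0,0,0,0,-7],[0,0,0,0,0,-7],[0,0,0,0,0,-7],[0,0,0,0,0,-7],[0,0,0,0,0,-7],[0,0,0,0,0,-7],[0,0,0,0,0,-7],[0,0,0,0,0,-7],[0,0,0,0,0,-7],[0,0,0,0,0,-7]]]'
python3 -m crank '[[[0,0,0,0,0,-7],[0,0,0,0,0,-7],[0,0,0,0,0,-7],[0,0,0,0,0,-7],[0,0,0,0,0,-6],[0,0,0,0,0,-6],[0,0,0,0,0,0],[0,0,0,0,0,0],[0,0,0,0,0,0]]]'
cat > y.py <<'E'
from h import *
from scipy.spatial.transform import Rotation as R
s=monitor.read_state();M=R.from_quat(s['eef_rot']).as_matrix();print(s['eef_pos'],s['qpos'][-1],'yaw',np.degrees(np.arctan2(M[1,1],M[0,1])),s['opening'])
E
cat > bar.py <<'E'
from y import *
c=cap('wrist');W=cloud(c);z=W[...,2]
k=(z>172)&(z<190)&(c['img'].sum(-1)<200)&(np.hypot(W[...,0]-574,W[...,1]+177)<36)
p=W[k];print(len(p),cv2.minAreaRect(p[:,:2].astype(np.float32)))
E
python3 bar.py
```

```text
time_s: 7.53
eef_pos: [577.6, -179.1, 218.5]
eef_rot: [0.979, -0.202, 0.004, 0.001]
force: [0.6, -0.1, -0.2]
opening: 60.0
gripper_force: 0.0
time_s: 8.37
eef_pos: [574.4, -177.6, 212.6]
eef_rot: [0.917, 0.399, -0.001, -0.001]
force: [-0.1, 0.5, -0.1]
opening: 60.0
gripper_force: 0.0
time_s: 9.2
eef_pos: [574.4, -177.6, 212.6]
eef_rot: [0.522, 0.853, -0.0, -0.001]
force: [0.1, -0.8, -0.0]
opening: 60.1
gripper_force: 0.0
time_s: 9.95
eef_pos: [574.8, -177.7, 213.5]
eef_rot: [0.203, 0.979, 0.0, -0.001]
force: [0.3, 0.4, 0.6]
opening: 60.5
gripper_force: 0.0
[ 574.76767225 -177.72063973  213.50142091] -1.60552634421612 yaw 66.5697187353862 60.451384126939594
2362 ((572.0326538085938, -176.17996215820312), (13.902925491333008, 58.59895706176758), 67.33946228027344)
```

```bash
python3 -m crank '[[[0,0,1.5,0,0,0],[0,0,2,0,0,0],[0,0,2,0,0,0],[0,0,0.5,0,0,0],[0,0,0,0,0,0]]]'
python3 -m crank '[[[0,0,0,0,0,0],[0,0,0,0,0,0],[0,0,0,0,0,0],[0,0,0,0,0,0],[0,0,0,0,0,0],[0,0,0,0,0,0]]]' 0 70
python3 -m crank '[[[0,0,0,0,0,2],[0,0,0,0,0,4],[0,0,0,0,0,5],[0,0,0,0,0,5],[0,0,0,0,0,5],[0,0,0,0,0,5],[0,0,0,0,0,5],[0,0,0,0,0,5],[0,0,0,0,0,5],[0,0,0,0,0,5]]]'
python3 -m crank '[[[0,0,0,0,0,5],[0,0,0,0,0,5],[0,0,0,0,0,5],[0,0,0,0,0,5],[0,0,0,0,0,4],[0,0,0,0,0,3],[0,0,0,0,0,0],[0,0,0,0,0,0],[0,0,0,0,0,0],[0,0,0,0,0,0]]]'
cat > fin.py <<'E'
from y import *
for n in('scene','side','wrist'):
    c=cap(n,n+'9.png');W=cloud(c);z=W[...,2];H=W[...,:2]
    k=(z>148)&(z<163)&(np.hypot(W[...,0]-584.5,W[...,1]+83)<30)
    p=W[k]
    if len(p)>20:
        q,r=cv2.minEnclosingCircle(p[:,:2].astype(np.float32));print(n,'tall',len(p),q,r)
    k=(z>100)&(z<107)&(abs(np.hypot(W[...,0]-574,W[...,1]+177)-95)<26)
    nn,l,st,cc=cv2.connectedComponentsWithStats(k.astype(np.uint8))
    for i in range(1,nn):
        if st[i,4]>90:
            q,r=cv2.minEnclosingCircle(H[l==i].astype(np.float32));print('  short',st[i,4],np.round(q,1),round(r,1))
    yaw=-.108;s=np.array([np.cos(yaw),np.sin(yaw)]);t=np.array([-s[1],s[0]])
    o=np.array([574,-177.5])+215*t;a=(H-o)@s;b=(H-o)@t
    k=(abs(a)<50)&(b>-72)&(b<-58)&(z>40)&(z<95)
    if k.sum()>50: f=np.polyfit(a[k],b[k],1);print('  wall',k.sum(),'yaw',np.degrees(yaw+np.arctan(f[0])),f)
E
python3 fin.py
```

```text
time_s: 10.42
eef_pos: [573.4, -177.1, 151.9]
eef_rot: [0.202, 0.979, 0.001, -0.002]
force: [-0.2, 0.1, -0.1]
opening: 59.8
gripper_force: 0.0
time_s: 10.92
eef_pos: [576.5, -177.5, 156.3]
eef_rot: [0.202, 0.979, 0.0, 0.002]
force: [1.2, 2.7, 5.4]
opening: 12.8
gripper_force: 68.6
time_s: 11.75
eef_pos: [574.7, -179.2, 156.3]
eef_rot: [0.57, 0.822, -0.001, 0.001]
force: [-5.3, -0.3, 8.5]
opening: 12.8
gripper_force: 69.5
time_s: 12.58
eef_pos: [573.3, -179.4, 156.3]
eef_rot: [0.745, 0.667, -0.002, -0.0]
force: [-8.8, -0.9, 10.3]
opening: 12.7
gripper_force: 69.7
[ 573.2714566  -179.38148162  156.25813553] -0.3335518176593835 yaw -6.310914973728894 12.659235644469067
scene tall 162 (584.5504760742188, -81.498291015625) 22.932270050048828
  short 131 [ 487.2 -214.6] 22.8
  short 142 [ 662.2 -137.1] 22.3
  short 149 [ 563.8 -269.5] 22.1
  short 162 [ 651.6 -231.3] 22.0
  wall 164 yaw -4.249559091077619 [ 3.38441152e-02 -6.48560639e+01]
side tall 52 (584.6149291992188, -82.35198974609375) 22.17780876159668
  short 118 [ 660.9 -139.4] 22.6
  short 127 [ 498.3 -120.8] 23.2
  short 140 [ 652.7 -233.3] 23.2
  short 156 [ 487.7 -215.8] 22.8
  short 163 [ 563.6 -271.4] 23.3
  wall 201 yaw -13.160910397823697 [ -0.12230565 -68.41547101]
wrist tall 10106 (583.4934692382812, -81.9225082397461) 22.167766571044922
  short 4281 [ 496.6 -120. ] 22.1
  short 4319 [ 660.1 -138.3] 22.3
  short 2825 [ 486.6 -214.7] 22.7
  short 2845 [ 649.3 -232.3] 22.5
  short 691 [ 561.8 -279. ] 17.4
```

```bash
python3 -m crank '[[[0,0,0,0,0,0],[0,0,0,0,0,0],[0,0,0,0,0,0],[0,0,0,0,0,0],[0,0,0,0,0,0],[0,0,0,0,0,0]]]'; python3 - <<'E'
from y import *
print(s['torque'],s['qd'].round(3))
for n in('scene','side'):
    c=cap(n,n+'10.png');W=cloud(c);z=W[...,2]
    k=((abs(z-108)<4)&(np.hypot(W[...,0]-598,W[...,1]-36)<100)).astype(np.uint8)
    nn,l,st,cc=cv2.connectedComponentsWithStats(k);i=1+st[1:,4].argmax()
    print(n,st[i,4],cv2.minAreaRect(W[l==i][:,:2].astype(np.float32)))
a=cv2.imread('pics/side10.png');b=cv2.imread('pics/scene10.png')
cv2.imwrite('pics/m10.png',np.hstack([a[90:390,180:560],b[100:400,150:530]]))
E
```

```text
time_s: 13.23
eef_pos: [573.2, -179.4, 156.3]
eef_rot: [0.745, 0.667, -0.002, -0.0]
force: [-9.6, -1.7, 10.6]
opening: 13.2
gripper_force: 69.7
[ 573.24605733 -179.37489554  156.26879136] -0.33355504463173147 yaw -6.309969090698297 13.159942585885245
[-0.15813068  1.22219292  0.01937208] [-0.001 -0.001 -0.002  0.001  0.    -0.001]
scene 1415 ((589.1404418945312, 39.12339782714844), (135.92330932617188, 164.21009826660156), 83.87228393554688)
side 822 ((573.2848510742188, 51.36518096923828), (178.179931640625, 120.41500091552734), 51.1566276550293)
```

View pics/m10.png

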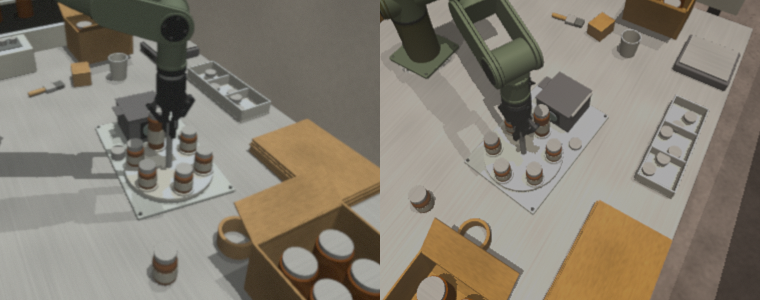

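The lid rectangle in the scene view gives 83.9°, and the turntable measures 83.8°. The picture shows the lid closed (565,95), the tall jar (541,118) at the window, and the bystanders where they were.

```bash
python3 -c "
from cell import job;print(job.finish_job())"
```

```text
the job is handed in; nothing more can be done
None
```

I closed the camera box lid fully, then turned the tall jar to within about 0.1° of square to the window by camera measurement, and handed the job in at about 13 s with the gripper still holding the bar handle at 70 N; the other things look undisturbed.

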